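# Hold down the guarded vent lever

## Robot

A 7-joint arm with a two-finger parallel gripper is mounted at the origin on a cart in front of the work surface, level with it; the furniture and walls round the work are solid. World frame = base frame: x ahead of the robot, y to its left, z up, the work surface at z = 0. Lengths are in m, angles in rad, forces in N, time in s.
With the tool pointing down it reaches from about 0.425 to 0.8 m from the base axis. Payload 8.3 kg.
Tool frame: the origin (TCP) lies on the mounting face of the last link; the fingertips stand 173 mm ahead of it and the grasp point (between the pads) lies 155 mm ahead of it; z points along the fingers, y is the direction in which the jaws open and shut (so a half turn about z gives the same grasp; the last joint's range is limited). The gripper opens to 85 mm and grips with 20 to 120 N. Pads are 22 mm wide; open, the fingers measure 114 mm over their backs; the gripper's body (76 mm by 85 mm) begins 54 mm behind the grasp point. The pads swing forward as they close: fully open they stand 13 mm farther back than shut.
Start: joints at [1.161, 0.383, 0.016, 1.37, -0.006, 1.388, -0.046], TCP at [0.212, -0.588, 0.405] pointing down, gripper open.
Joint ranges: [-2.95, 2.95], [-0.25, 2.06], [-1.52, 1.56], [0.18, 2.33], [-1.44, 4.58], [0.02, 2.06], [-3.01, 3.01]. Speed limits (rad/s): [2.39, 2.39, 3.01, 3.01, 3.14, 3.14, 3.14].

## Interface

Orientations are given as a 3x3 rotation matrix whose columns are the frame's x, y, z axes.
In Python, from plant import get_obs, capture, finish_job gives the robot as it stands.
- The arm moves only by the tool move_arm, never from a script. Its argument "plan" is one flat list of numbers, 4 for each row, row after row: the shift along the tool's x, y, z each as a share of 0.04 m, from -1 to 1, then the turn about the tool's z as a share of 0.1 rad, from -1 to 1. A call has 1 to 10 rows; each row shifts and turns the commanded pose from where the row before left it, along the tool's axes as they then stand; what a row does not reach is not made up. A row lasts 1/8 s, in which the tool goes at most 62.5 mm and 10.7 degrees, less where a joint would pass 70% of its speed; a pose out of reach is approached as far as the arm can. A call with a number of a shift or a turn outside -1 to 1 is refused whole. A call with a gripper value outside its range is refused whole. "jaw" is the opening, from 0 (shut) to 1 (fully open), set as the call begins (left out, the last holds). The fingers move at their own pace and stop on an object; "squeeze" is the grip in N (left out, the last holds). Time passes only in rows, so rows that do not move let the fingers close. It gives the time, the measured TCP pose, the force and the opening at its end, in the units of the state.
- get_obs(): the state, without advancing time (a new reading comes with each control period).
- capture(name): name is "side" or "top" or "wrist"; returns a dict with "img" (480x640x3 uint8, blue, green, red), "depth" (480x640 float32, m along the optical axis (not along the pixel's ray), 0 where there is no reading), "mtx" (3x3 intrinsics, pixels), "R" (3x3) and "t" (3): a world point X has camera coordinates R X + t. Camera axes: x right, y down, z forward; pixel columns grow to the right and rows downward; lengths in m; the calibration is good to about 2 mm. A picture is of the moment at which its call begins.
- finish_job(): hands the job in, once; it reports no verdict.
The state is a dict: "clock": time; "qpos": joint angles; "joint_vel": joint speeds; "joint_efforts": joint torques, N m; "eef_pos": TCP position; "tcp_rot": TCP orientation; "ft_force": force on the tool from outside, world axes, zero at the start; "ft_torque": the same for the moment, N m; "width": opening from 0.0 (shut) to 1.0 (fully open).
Only numpy, scipy, OpenCV 4.12 (cv2) and the standard library are available. Lean on these libraries where they do the work, as an engineer would, in place of code of your own. Each camera call takes 0.05 s, during which the arm holds its last target.

## Task

Vent the line: push the shutter of the yellow guard fully open by its black tab (push it from one side, do not pinch it), then reach down through the window with the fingertips and press the red pad of the vent lever all the way down, without ever touching the yellow guard. The lever springs back, so finish while still holding it down with the fingertips, and leave the two plugs, the brass adapter and the tape spool that stand round the guard where they are.

Things in the scene. Friction and masses are not known exactly. Their poses are not given: they have to be found in the camera images.
- guard_frame: Yellow cage guard, fixed to the bench, 150 (own x) x 250 (own y) mm, closed above by a 4 mm plate whose upper face is 120 mm above the bench. Origin: centre of the footprint at bench level. Own z is up, own y runs along the slide of the shutter (+y = opening). It turns only about z. Two low aluminium rails belong to it: at own x = +-53 mm, 6 mm wide, upper edge 126 mm above the bench. Must not be touched, rails included.
- window (a point): Centre of the square window in the top plate, at the plate's upper face (120 mm above the bench), at own (0, -50) mm of the guard; axes as the guard's. The opening measures 80 x 80 mm. The lever's pad stands centrally below it.
- shutter (a joint): Opening of the flat aluminium shutter (98 x 86 mm, 3 mm thick, upper face 123.5 mm above the bench) which slides on top of the guard plate along the guard's own +y. 0 = over the window, 0.090 m = fully open, at its stop. It starts up to 20 mm open, moves with about 2 N, and stays where it is left.
- tab_front: Half of the black tab that stands up on the shutter: the flat face to push. 40 mm wide (own x), 26 mm high. Origin: centre of the face, 136.5 mm above the bench; the tab is 8 mm thick and lies on the +y side of it; pushing this face toward own +y opens the shutter. The tab reaches from 123.5 to 149.5 mm above the bench. Axes as the guard's.
- tab_back: The other half of the black tab, with the far face (toward the guard's own +y), which is to be left alone: touching it means pinching the tab. Origin: centre of that face, 8 mm beyond the pushed face.
- vent_lever (a joint): Angle of the steel vent lever inside the guard: 0 = up (rest), 0.30 rad = fully down, at its stop. Sprung: pressing the pad takes about 2.5 N at first and 7 N at the bottom, and it comes up again when let go. It swings about a level axis along the guard's own y, 58 mm beyond the pad's centre toward own +x.
- pad: Round red pad on the free end of the lever, 32 mm across. Origin: centre of its top face, 107 mm above the bench when up (13 mm below the guard plate's upper face); pressed fully it goes about 17 mm down, to 90 mm above the bench, and moves about 6 mm toward the guard's own +x, tilting by 0.30 rad.
- blank_plug_1: Small knurled blanking plug, 20 mm across, 22 mm high, standing in front of the guard. Loose bystander, to be left alone. Origin: under its centre, at bench level.
- blank_plug_2: Small knurled blanking plug, 20 mm across, 22 mm high, standing behind the guard. Loose bystander, to be left alone. Origin: under its centre, at bench level.
- adapter_2: Small brass pipe adapter, 19 x 22 mm, 25 mm high, standing behind the guard. Loose bystander, to be left alone. Origin: under its centre, at bench level.
- ptfe_tape: Spool of white tape with blue cheeks, 52 mm across, 14 mm high, lying on the bench off the guard's own -y end. Loose bystander, to be left alone. Origin: under its centre, at bench level.

How it is judged:
On the way:
1. the shutter is pushed fully open (value of joint shutter above 0.084 m), for 0.2 s.
At the end, for the whole second after the job is handed in: the shutter is open by more than 84 of its 90 mm, and the fingers press on the red pad (more than 1 N) with the lever more than 0.25 of its 0.30 rad down, while nothing touches the guard (value of joint shutter above 0.084 m and value of joint vent_lever above 0.25 rad and contact force between the fingers and pad above 1 N and not (contact force between any of the fingers, the arm and guard_frame above 0.5 N)); the arm keeps its last pose, push and grip.
It fails at once if the guard frame is touched (more than 0.5 N) (contact force between any of the fingers, the arm and guard_frame above 0.5 N).
It fails at once if the tab is pinched: its far face is pressed (more than 0.5 N) (contact force between the fingers and tab_back above 0.5 N).
It fails at once if a loose thing is moved or lifted by more than 15 mm (distance of any of blank_plug_1, blank_plug_2, adapter_2, ptfe_tape from where it was at the start of the episode above 0.015 m).
It also fails if it takes over 42 s, if anything falls off the work surface, if the arm or the gripper's body presses on something with over 40 N, if the wrist force passes 120 N, or if a joint passes its speed limit or range.

## Working session

There is one attempt and no reset: what is moved stays moved. The work goes in short steps, Python scripts to look and compute and a tool call to move; the robot and the scene stay as the last step left them, time stands still between calls to the robot, and variables do not carry over. Pictures are saved under pics/ and viewed, and the job is handed in when it is done.

Besides the shell and the picture viewer there is one more tool, called after "Request:" by a JSON object that holds its "api" and its "payload", one argument or row to a line. move_arm: Moves the arm, as the interface text tells. Shift numbers are shares of 0.04 m and turn numbers shares of 0.1 rad, none past 1 either way. Its arguments: {"type":"object","properties":{"plan":{"type":"array"},"jaw":{"type":"number"},"squeeze":{"type":"number"}},"required":["plan"]}

```bash
ls; mkdir -p pics
python3 - <<'E'
from plant import get_obs, capture
import cv2,numpy as np
o=get_obs(); print({k:np.round(v,3).tolist() for k,v in o.items()})
for n in ["side","top"]:
    c=capture(n); cv2.imwrite(f"pics/{n}0.png",c["img"]); np.savez(f"{n}0.npz",**c); print(n,c["mtx"].tolist(),(-c["R"].T@c["t"]).round(3),c["R"].round(3).tolist())
E
```

```text
pics
{'clock': 0.0, 'qpos': [1.161, 0.384, 0.016, 1.371, -0.006, 1.388, -0.046], 'joint_vel': [-0.001, 0.001, -0.0, -0.001, -0.0, 0.0, 0.0], 'joint_efforts': [-0.0, -62.76, 0.844, -37.183, 0.016, 0.014, -0.0], 'eef_pos': [0.212, -0.588, 0.404], 'tcp_rot': [[0.94, 0.34, -0.001], [0.34, -0.94, 0.002], [-0.0, -0.002, -1.0]], 'ft_force': [-0.462, -0.412, -0.147], 'ft_torque': [-0.036, 0.021, 0.011], 'width': 1.0}
side [[574.214777021525, 0.0, 320.269702519599], [0.0, 574.214777021525, 241.49439586433726], [0.0, 0.0, 1.0]] [ 0.28  -1.086  0.51 ] [[0.943, -0.331, -0.023], [-0.173, -0.431, -0.886], [0.283, 0.84, -0.463]]
top [[457.23895334341, 0.0, 321.2705750558106], [0.0, 457.23895334341, 235.18493627885772], [0.0, 0.0, 1.0]] [ 0.371 -0.382  0.954] [[0.005, -1.0, -0.001], [-0.985, -0.004, -0.175], [0.175, 0.002, -0.985]]
```

View pics/side0.png

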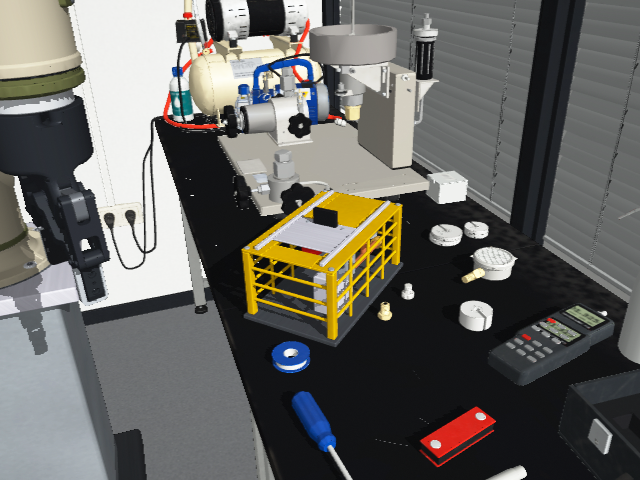

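View pics/top0.png

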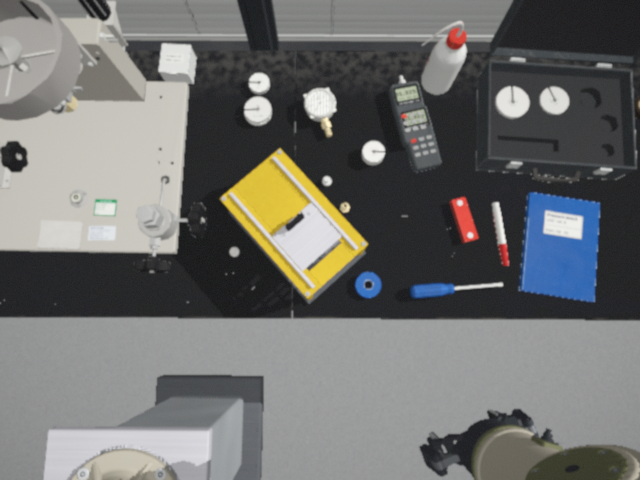

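```bash
cat > h.py <<'E'
import numpy as np,cv2
def load(f): return dict(np.load(f))
def ray_plane(c,uv,z):
    uv=np.atleast_2d(np.array(uv,float)); d=np.c_[uv,np.ones(len(uv))]@np.linalg.inv(c["mtx"]).T@c["R"]
    o=-c["R"].T@c["t"]; return o+d*((z-o[2])/d[:,2])[:,None]
def pts(c):
    v,u=np.mgrid[:480,:640]; d=c["depth"]; k=c["mtx"]
    P=np.stack([(u-k[0,2])/k[0,0]*d,(v-k[1,2])/k[1,1]*d,d],-1)
    return (P-c["t"])@c["R"]
def proj(c,X):
    p=(np.atleast_2d(X)@c["R"].T+c["t"])@c["mtx"].T; return p[:,:2]/p[:,2:]
E
python3 - <<'E'
from h import *
for n in ["top0","side0"]:
    c=load(n+".npz"); P=pts(c); hsv=cv2.cvtColor(c["img"],cv2.COLOR_BGR2HSV)
    m=(hsv[...,0]>18)&(hsv[...,0]<32)&(hsv[...,1]>150)&(hsv[...,2]>90)&(c["depth"]>0)
    m&=(P[...,0]>.2)&(P[...,0]<.9)&(P[...,1]<0.1)&(P[...,1]>-.7)
    z=P[m][:,2]; print(n,m.sum(),np.percentile(z,[5,25,50,75,95]))
    q=P[m&(abs(P[...,2]-.12)<.008)][:,:2]
    # recast on plane .12
    vu=np.argwhere(m&(abs(P[...,2]-.12)<.008)); q2=ray_plane(c,vu[:,::-1],.12)[:,:2]
    for Q in (q,q2):
        r=cv2.minAreaRect(Q.astype(np.float32)); print(r,np.round(cv2.boxPoints(r),4).tolist())
    b=(hsv[...,2]<60)&(P[...,2]>.128)&(P[...,2]<.155)&(abs(P[...,0]-r[0][0])<.12)&(abs(P[...,1]-r[0][1])<.12)
    print("tab",b.sum(),P[b].mean(0) if b.any() else 0)
E
```

```text
top0 6561 [0.11629191 0.11880681 0.11985325 0.12087116 0.12232725]
((0.5463669300079346, -0.3276549279689789), (0.25037235021591187, 0.15033011138439178), 42.005008697509766) [[0.40299999713897705, -0.3555999994277954], [0.503600001335144, -0.4672999978065491], [0.6897000074386597, -0.299699991941452], [0.5891000032424927, -0.18799999356269836]]
((0.5459357500076294, -0.3277716040611267), (0.24999363720417023, 0.14980299770832062), 41.93994903564453) [[0.40290001034736633, -0.3555999994277954], [0.503000020980835, -0.46700000762939453], [0.6890000104904175, -0.29989999532699585], [0.5889000296592712, -0.18850000202655792]]
tab 68 [ 0.53922209 -0.3316764   0.14919857]
side0 8147 [0.02082489 0.06140638 0.10702697 0.11897735 0.1199192 ]
((0.5472034811973572, -0.32948538661003113), (0.25426071882247925, 0.1520325392484665), 41.921173095703125) [[0.4018000066280365, -0.3578999936580658], [0.5034000277519226, -0.47099998593330383], [0.6926000118255615, -0.3010999858379364], [0.5910000205039978, -0.18799999356269836]]
((0.5443969964981079, -0.33620139956474304), (0.25972455739974976, 0.15401068329811096), 42.28072738647461) [[0.39649999141693115, -0.36660000681877136], [0.5001000165939331, -0.4805000126361847], [0.692300021648407, -0.3057999908924103], [0.588699996471405, -0.19189999997615814]]
tab 330 [ 0.54135623 -0.33619354  0.13938179]
```

```bash
cat >> h.py <<'E'
C=np.array([.546,-.3278]); A=np.deg2rad(42.0)
def own(X,C=C,A=A):
    X=np.atleast_2d(X); d=X[:,:2]-C; y=np.array([np.cos(A),np.sin(A)]); x=np.array([np.sin(A),-np.cos(A)])
    return np.c_[d@x,d@y,X[:,2:]]
def world(x,y,C=C,A=A): return C+x*np.array([np.sin(A),-np.cos(A)])+y*np.array([np.cos(A),np.sin(A)])
E
python3 - <<'E'
from h import *
print(world(0,-.05),world(0,-.045))
for n in ["top0","side0"]:
    c=load(n+".npz"); P=pts(c); hsv=cv2.cvtColor(c["img"],cv2.COLOR_BGR2HSV)
    O=own(P.reshape(-1,3)).reshape(480,640,3)
    b=(hsv[...,2]<70)&(O[...,2]>.126)&(O[...,2]<.155)&(abs(O[...,0])<.05)&(abs(O[...,1])<.1)
    q=O[b]; print(n,len(q),q.min(0).round(4),q.max(0).round(4),np.median(q,0).round(4))
    s=(hsv[...,1]<60)&(abs(O[...,2]-.1235)<.003)&(abs(O[...,0])<.045)&(abs(O[...,1])<.12); q=O[s]; print(" shutter",len(q),np.percentile(q,[1,50,99],axis=0).round(4).tolist())
    r=((hsv[...,0]<8)|(hsv[...,0]>172))&(hsv[...,1]>120)&(hsv[...,2]>60)&(abs(O[...,0])<.05)&(abs(O[...,1])<.12)
    q=O[r]; print(" red",len(q),q[:5].round(3).tolist())
E
```

```text
[ 0.50884276 -0.36125653] [ 0.51255848 -0.35791088]
top0 80 [-0.019  -0.0108  0.1426] [ 0.0155 -0.0033  0.1523] [-0.0016 -0.0081  0.149 ]
 shutter 2017 [[-0.0442, -0.0809, 0.1207], [-0.0005, -0.0422, 0.1235], [0.0442, 0.0034, 0.1262]]
 red 0 []
side0 355 [-0.0192 -0.0124  0.126 ] [ 0.0232 -0.0021  0.1502] [ 0.0032 -0.0093  0.1389]
 shutter 1533 [[-0.0442, -0.0814, 0.1209], [0.0018, -0.0435, 0.1225], [0.0443, 0.0022, 0.1253]]
 red 71 [[-0.011, -0.057, 0.105], [-0.01, -0.058, 0.104], [-0.007, -0.06, 0.106], [-0.007, -0.057, 0.104], [-0.004, -0.059, 0.106]]
```

Request:
{"api": "move_arm", "payload": {
  "plan": [1,-0.3,0,-1,1,-0.3,0,-1,1,-0.3,0,-1,1,0,0,-0.85],
  "jaw": 0,
  "squeeze": 40
}}

```text
clock: 0.6
eef_pos: [0.3374, -0.4784, 0.4044]
tcp_rot: [[0.742, 0.671, -0.001], [0.671, -0.742, 0.001], [0.0, -0.001, -1.0]]
ft_force: [1.1, -0.3, -0.2]
width: 0.146
```

Request:
{"api": "move_arm", "payload": {
  "plan": [1,0.3,0,0,1,0.4,0,0,1,0,0,0,0.9,0,0,0,0,0,0,0,0,0,0,0]
}}

```text
clock: 1.35
eef_pos: [0.4711, -0.3966, 0.4042]
tcp_rot: [[0.744, 0.668, -0.001], [0.668, -0.744, 0.0], [-0.001, -0.001, -1.0]]
ft_force: [0.0, -0.9, -0.4]
width: -0.002
```

Run:
```python
from plant import get_obs, capture
from h import *
o=get_obs(); print(o["eef_pos"],own(o["eef_pos"]),o["clock"],o["width"])
for n in ["wrist","top"]:
    c=capture(n); cv2.imwrite(f"pics/{n}1.png",c["img"]); np.savez(f"{n}1.npz",**c)
    print(n,(-c["R"].T@c["t"]).round(3))
```

```text
[ 0.47108855 -0.39658199  0.40424104] [[ 0.00098943 -0.10169419  0.40424104]] 1.35 -0.002145169218723815
wrist [ 0.522 -0.351  0.373]
top [ 0.371 -0.382  0.954]
```

View pics/wrist1.png

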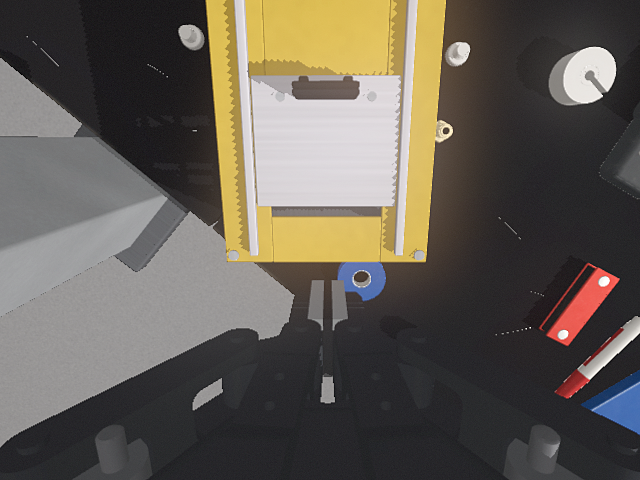

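The wrist view shows the guard squarely: black tab at about (293–358, 78–100), shutter from row 75 to 206, a strip of open window at row ~210, fingertips at (328, 285).

Run:
```python
from h import *
c=load("wrist1.npz"); P=pts(c); hsv=cv2.cvtColor(c["img"],cv2.COLOR_BGR2HSV); print(c["R"].round(3).tolist())
O=own(P.reshape(-1,3)).reshape(480,640,3)
v,u=np.mgrid[:480,:640]
b=(hsv[...,2]<70)&(O[...,2]>.126)&(O[...,2]<.155)&(abs(O[...,0])<.04)&(abs(O[...,1])<.1)
q=O[b]; print("tab",len(q),np.percentile(q,[1,50,99],axis=0).round(4).tolist())
# ray-cast tab edges
k=(hsv[...,2]<70)&(u>280)&(u<370)&(v>60)&(v<110)
ys,xs=np.nonzero(k); print("pix",xs.min(),xs.max(),ys.min(),ys.max())
y=(hsv[...,0]>18)&(hsv[...,0]<32)&(hsv[...,1]>120)&(hsv[...,2]>90)&(abs(O[...,2]-.12)<.006)
q=O[y]; print("plate",np.percentile(q,[.2,50,99.8],axis=0).round(4).tolist())
for uv,z in [((226,262),.12),((426,262),.12),((207,0),.12),((446,0),.12),((255,206),.1235),((398,206),.1235),((252,75),.1235),((400,75),.1235),((272,214),.12),((381,214),.12),((236,100),.126),((412,100),.126)]:
    print(uv,own(ray_plane(c,uv,z)).round(4).tolist(), O[uv[1],uv[0]].round(4).tolist())
f=(u>300)&(u<350)&(v>278)&(v<300); print("finger", np.percentile(O[f&(c['depth']<.28)],[1,50,99],axis=0).round(3).tolist() if (f&(c['depth']<.28)).any() else 0)
```

```text
[[0.667, -0.745, -0.0], [-0.718, -0.642, 0.267], [-0.2, -0.178, -0.964]]
tab 1 [[-0.0193, -0.0078, 0.1283], [-0.0193, -0.0078, 0.1283], [-0.0193, -0.0078, 0.1283]]
pix 296 296 98 98
plate [[-0.0749, -0.1219, 0.1178], [0.0001, 0.0077, 0.1199], [0.0744, 0.0502, 0.1219]]
(226, 262) [[-0.0756, -0.1221, 0.12]] [-0.3387, -0.4282, -0.7512]
(426, 262) [[0.0746, -0.1226, 0.12]] [0.1093, -0.1646, 0.001]
(207, 0) [[-0.0738, 0.0503, 0.12]] [-0.0742, 0.0507, 0.1186]
(446, 0) [[0.0749, 0.0498, 0.12]] [0.1099, 0.089, 0.0001]
(255, 206) [[-0.0507, -0.0789, 0.1235]] [-0.0503, -0.0786, 0.1253]
(398, 206) [[0.0508, -0.0793, 0.1235]] [0.0504, -0.079, 0.1252]
(252, 75) [[-0.0477, 0.0067, 0.1235]] [-0.0475, 0.0065, 0.1247]
(400, 75) [[0.0478, 0.0063, 0.1235]] [0.0479, 0.0064, 0.1227]
(272, 214) [[-0.0394, -0.0855, 0.12]] [-0.0574, -0.1089, 0.0068]
(381, 214) [[0.0395, -0.0857, 0.12]] [0.0396, -0.0859, 0.1193]
(236, 100) [[-0.0585, -0.0087, 0.126]] [-0.06, -0.0081, 0.1199]
(412, 100) [[0.0559, -0.0091, 0.126]] [0.0572, -0.0085, 0.12]
finger [[-0.01, -0.094, 0.234], [0.0, -0.09, 0.244], [0.009, -0.089, 0.254]]
```

Request:
{"api": "move_arm", "payload": {
  "plan": [0.7,0,0,0,0.7,0,0,0,0,0,0.8,0,0,0,0.8,0,0,0,0.6,0,0,0,0.2,0,0,0,0,0]
}}

```text
clock: 2.33
eef_pos: [0.5127, -0.3594, 0.3088]
tcp_rot: [[0.745, 0.667, -0.0], [0.667, -0.745, 0.0], [-0.0, -0.0, -1.0]]
ft_force: [0.5, 0.1, -0.6]
width: -0.002
```

Run:
```python
from plant import get_obs, capture
from h import *
o=get_obs(); print(own(o["eef_pos"]),o["ft_force"])
c=capture("side"); cv2.imwrite("pics/side2.png",cv2.resize(c["img"][150:370,200:440],None,fx=2.5,fy=2.5))
```

```text
[[ 0.00124701 -0.0458848   0.30879177]] [ 0.454617    0.13548045 -0.59240973]
```

View pics/side2.png

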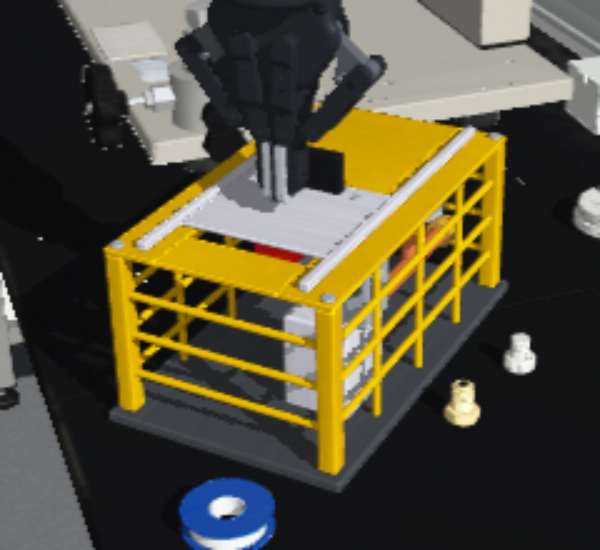

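The fingertips stand over the shutter, just behind the tab, clear of rails. Now the push.

Request:
{"api": "move_arm", "payload": {
  "plan": [0.4,0,0,0,0.4,0,0,0,0.4,0,0,0,0.4,0,0,0,0.4,0,0,0,0.25,0,0,0,0.1,0,0,0,0,0,0,0]
}}

```text
clock: 3.38
eef_pos: [0.5833, -0.2955, 0.3084]
tcp_rot: [[0.744, 0.669, -0.0], [0.669, -0.744, 0.001], [0.0, -0.001, -1.0]]
ft_force: [1.0, 0.5, -1.4]
width: -0.003
```

Run:
```python
from plant import get_obs, capture
from h import *
o=get_obs(); print(own(o["eef_pos"]),o["ft_force"])
c=capture("top"); np.savez("top3.npz",**c); cv2.imwrite("pics/top3.png",cv2.resize(c["img"][130:320,200:400],None,fx=3,fy=3))
c=capture("side"); np.savez("side3.npz",**c); cv2.imwrite("pics/side3.png",cv2.resize(c["img"][150:370,200:440],None,fx=2.5,fy=2.5))
```

```text
[[0.00094964 0.04927908 0.30840211]] [ 1.01701684  0.5229063  -1.37246802]
```

View pics/side3.png

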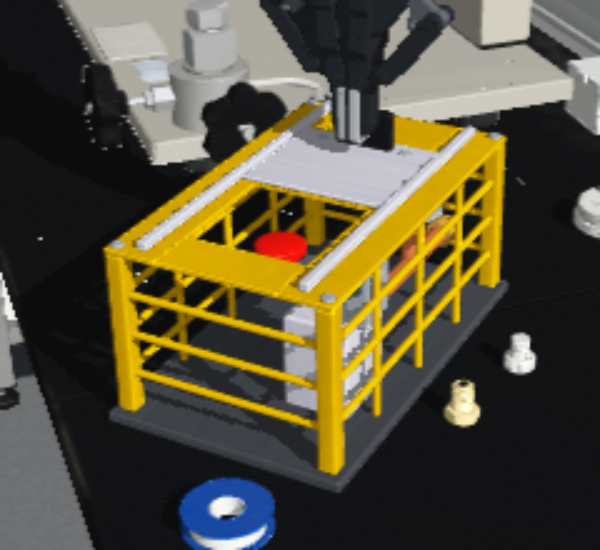

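Request:
{"api": "move_arm", "payload": {
  "plan": [0.08,0,0,0,0.08,0,0,0,0,0,0,0]
}}

```text
clock: 3.85
eef_pos: [0.588, -0.2916, 0.3087]
tcp_rot: [[0.744, 0.668, 0.0], [0.668, -0.744, 0.0], [0.0, -0.0, -1.0]]
ft_force: [-0.7, 0.4, 0.6]
width: 0.001
```

Request:
{"api": "move_arm", "payload": {
  "plan": [0.06,0,0,0,0.06,0,0,0,0,0,0,0]
}}

```text
clock: 4.22
eef_pos: [0.5907, -0.2893, 0.3087]
tcp_rot: [[0.745, 0.667, -0.002], [0.667, -0.745, -0.001], [-0.002, -0.001, -1.0]]
ft_force: [-5.3, -2.5, 1.7]
width: -0.001
```

Request:
{"api": "move_arm", "payload": {
  "plan": [0.05,0,0,0,0.05,0,0,0,0,0,0,0]
}}

```text
clock: 4.6
eef_pos: [0.5916, -0.2889, 0.3086]
tcp_rot: [[0.747, 0.665, -0.007], [0.665, -0.747, -0.003], [-0.007, -0.002, -1.0]]
ft_force: [-14.7, -4.9, 6.3]
width: -0.002
```

Run:
```python
from plant import get_obs, capture
from h import *
o=get_obs(); print(own(o["eef_pos"]),o["ft_force"])
for n in ["top","side"]:
    c=capture(n); np.savez(n+"4.npz",**c); P=pts(c); hsv=cv2.cvtColor(c["img"],cv2.COLOR_BGR2HSV)
    O=own(P.reshape(-1,3)).reshape(480,640,3)
    s=(hsv[...,1]<60)&(hsv[...,2]>100)&(abs(O[...,2]-.1235)<.003)&(abs(O[...,0])<.040)&(abs(O[...,1])<.12); q=O[s]; print(n,"shutter",len(q),np.percentile(q,[1,50,99],axis=0).round(4).tolist())
    r=((hsv[...,0]<8)|(hsv[...,0]>172))&(hsv[...,1]>120)&(hsv[...,2]>60)&(abs(O[...,0])<.05)&(abs(O[...,1])<.12)
    q=O[r]; print(" red",len(q),np.percentile(q,[2,50,98],axis=0).round(4).tolist())
```

```text
[[0.00161343 0.05994355 0.30861094]] [-14.72095152  -4.85485212   6.34965751]
top shutter 1322 [[-0.0393, -0.0016, 0.1207], [-0.0021, 0.0282, 0.1235], [0.0391, 0.0623, 0.1263]]
 red 236 [[-0.0146, -0.0643, 0.007], [-0.0002, -0.0493, 0.1063], [0.0138, -0.0192, 0.1098]]
side shutter 1069 [[-0.0393, -0.0029, 0.1207], [0.0017, 0.0332, 0.1226], [0.0391, 0.0803, 0.1241]]
 red 193 [[-0.0108, -0.0641, 0.0992], [0.0056, -0.0528, 0.1053], [0.0173, -0.0381, 0.1073]]
```

The shutter's near edge is at own y ≈ −3 mm (expected −3 mm when fully open) and force rose to 15 N, so it is at the stop. Back off and stand above the pad.

Request:
{"api": "move_arm", "payload": {
  "plan": [-0.25,0,0,0,-0.5,0,-0.1,0,-0.7,0,-0.1,0,-0.7,-0.1,0,0,-0.6,0,0,0,0,0,0,0,0,0,0,0]
}}

```text
clock: 5.58
eef_pos: [0.5102, -0.3559, 0.317]
tcp_rot: [[0.744, 0.669, 0.001], [0.669, -0.744, 0.0], [0.001, 0.0, -1.0]]
ft_force: [1.0, 0.7, 0.3]
width: 0.002
```

Run:
```python
from plant import get_obs, capture
from h import *
o=get_obs(); print(own(o["eef_pos"]),o["ft_force"],o["tcp_rot"].round(3).tolist() if hasattr(o["tcp_rot"],"round") else o["tcp_rot"])
c=capture("wrist"); cv2.imwrite("pics/wrist5.png",c["img"]); P=pts(c);O=own(P.reshape(-1,3)).reshape(480,640,3); np.savez("wrist5.npz",**c)
c=capture("side"); cv2.imwrite("pics/side5.png",cv2.resize(c["img"][150:370,200:440],None,fx=2.5,fy=2.5))
```

```text
[[-0.00303466 -0.04539142  0.31702604]] [1.02243238 0.66721924 0.26987815] [[0.744, 0.669, 0.001], [0.669, -0.744, 0.0], [0.001, 0.0, -1.0]]
```

View pics/wrist5.png

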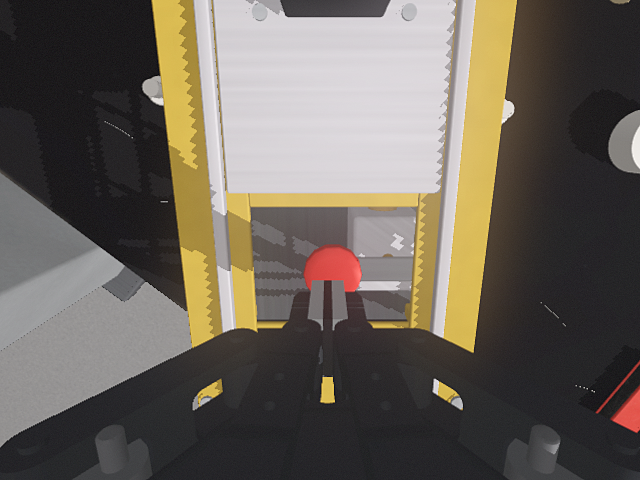

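View pics/side5.png

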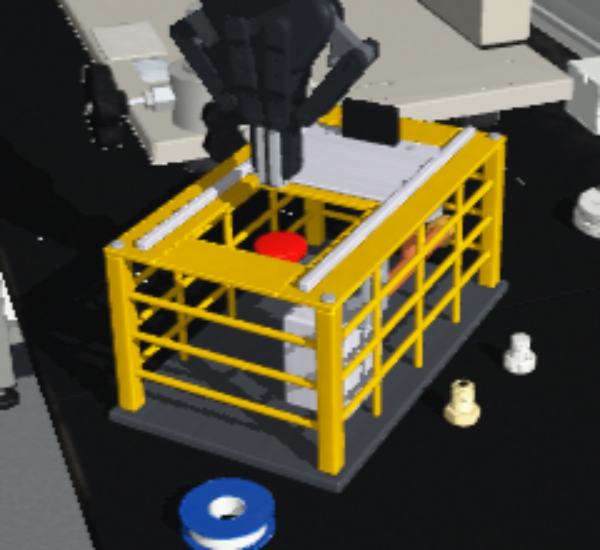

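Run:
```python
from h import *
c=load("wrist5.npz"); P=pts(c);O=own(P.reshape(-1,3)).reshape(480,640,3)
tip=.317-.173; O=O-np.array([-.003,-.0454,tip])
m=(c["depth"]>0)&(O[...,2]>-.004)&(np.linalg.norm(P-(-c["R"].T@c["t"]),axis=-1)<.3)&(abs(O[...,1])<.06)
for a in range(-5,90,8):
    q=O[m&(O[...,2]*1e3>=a)&(O[...,2]*1e3<a+8)]
    if len(q): print(a,len(q),q.min(0).round(3),q.max(0).round(3))
c=load("side4.npz") if 0 else None
c=load("wrist5.npz");hsv=cv2.cvtColor(c["img"],cv2.COLOR_BGR2HSV)
O=own(P.reshape(-1,3)).reshape(480,640,3)
r=((hsv[...,0]<8)|(hsv[...,0]>172))&(hsv[...,1]>150)&(abs(O[...,0])<.04)&(abs(O[...,2]-.107)<.01);q=O[r];print("pad",q.min(0).round(4),q.max(0).round(4))
```

```text
-5 4 [-0.002  0.012  0.002] [0.006 0.012 0.003]
3 384 [-0.013  0.008  0.003] [0.013 0.013 0.011]
11 592 [-0.014  0.007  0.011] [0.013 0.013 0.019]
19 720 [-0.014  0.007  0.019] [0.013 0.013 0.027]
27 526 [-0.014  0.007  0.027] [0.013 0.013 0.035]
35 1157 [-0.021 -0.01   0.035] [0.021 0.015 0.043]
43 3185 [-0.035 -0.01   0.043] [0.035 0.015 0.051]
51 7098 [-0.041 -0.008  0.051] [0.041 0.016 0.059]
59 4980 [-0.048 -0.008  0.059] [0.047 0.019 0.067]
67 10446 [-0.055 -0.006  0.067] [0.054 0.02  0.075]
75 13094 [-0.061 -0.006  0.075] [0.06  0.019 0.083]
83 19408 [-0.063  0.     0.083] [0.061 0.02  0.091]
pad [-0.016  -0.0566  0.0999] [ 0.015  -0.0313  0.1085]
```

Request:
{"api": "move_arm", "payload": {
  "plan": [-0.1,0,0.2,0,0,0,0.4,0,0,0,0.3,0,0,0,0,0]
}}

```text
clock: 6.18
eef_pos: [0.5066, -0.3587, 0.2791]
tcp_rot: [[0.744, 0.668, -0.002], [0.668, -0.744, 0.002], [-0.0, -0.003, -1.0]]
ft_force: [-2.3, 1.4, 3.2]
width: 0.002
```

Request:
{"api": "move_arm", "payload": {
  "plan": [0,0,0.1,0,0,0,0.1,0,0,0,0,0]
}}

```text
clock: 6.55
eef_pos: [0.5069, -0.3587, 0.2727]
tcp_rot: [[0.744, 0.668, -0.0], [0.668, -0.744, 0.0], [0.0, -0.001, -1.0]]
ft_force: [-4.2, 4.1, 4.8]
width: -0.003
```

Request:
{"api": "move_arm", "payload": {
  "plan": [0,0,0.1,0,0,0,0.1,0,0,0,0,0]
}}

```text
clock: 6.92
eef_pos: [0.507, -0.3588, 0.265]
tcp_rot: [[0.744, 0.668, 0.0], [0.668, -0.744, 0.0], [0.0, 0.0, -1.0]]
ft_force: [-3.1, 2.9, 5.1]
width: -0.003
```

Request:
{"api": "move_arm", "payload": {
  "plan": [0,0,0.05,0,0,0,0,0]
}}

```text
clock: 7.18
eef_pos: [0.5071, -0.3589, 0.2638]
tcp_rot: [[0.744, 0.668, 0.001], [0.668, -0.744, -0.0], [0.0, 0.001, -1.0]]
ft_force: [-4.7, 3.1, 9.4]
width: 0.001
```

Request:
{"api": "move_arm", "payload": {
  "plan": [0,0,0.03,0,0,0,0,0,0,0,0,0]
}}

```text
clock: 7.55
eef_pos: [0.5071, -0.3589, 0.2634]
tcp_rot: [[0.744, 0.668, 0.001], [0.668, -0.744, -0.001], [0.0, 0.001, -1.0]]
ft_force: [-7.0, 5.5, 14.9]
width: -0.002
```

Run:
```python
from plant import get_obs, capture
from h import *
for i in range(2):
    c=capture("side"); o=get_obs(); print(own(o["eef_pos"]),o["ft_force"])
np.savez("side6.npz",**c); cv2.imwrite("pics/side6.png",cv2.resize(c["img"][190:310,230:410],None,fx=4,fy=4))
P=pts(c); hsv=cv2.cvtColor(c["img"],cv2.COLOR_BGR2HSV);O=own(P.reshape(-1,3)).reshape(480,640,3)
r=((hsv[...,0]<8)|(hsv[...,0]>172))&(hsv[...,1]>150)&(abs(O[...,0])<.05)&(abs(O[...,1]+.05)<.04)
q=O[r];print("pad",len(q),q.min(0).round(4),q.max(0).round(4))
A=np.c_[q[:,:2]-[0,-.05],np.ones(len(q))]; 
s=(hsv[...,1]<60)&(hsv[...,2]>100)&(abs(O[...,2]-.1235)<.003)&(abs(O[...,0])<.040)&(abs(O[...,1])<.12); print("sh",np.percentile(O[s],[1,99],axis=0).round(4).tolist())
c=capture("wrist"); np.savez("wrist6.npz",**c); cv2.imwrite("pics/wrist6.png",c["img"])
P=pts(c); hsv=cv2.cvtColor(c["img"],cv2.COLOR_BGR2HSV);O=own(P.reshape(-1,3)).reshape(480,640,3)
r=((hsv[...,0]<8)|(hsv[...,0]>172))&(hsv[...,1]>150)&(abs(O[...,0])<.05)&(abs(O[...,1]+.05)<.04)
q=O[r];print("pad w",len(q),q.min(0).round(4),q.max(0).round(4)); B=q
for x in range(-12,26,3):
    k=q[abs(q[:,0]*1e3-x)<1.5]
    if len(k): print(x,len(k),np.percentile(k[:,2],[10,50,90]).round(4))
```

```text
[[-0.00291061 -0.04971693  0.2633963 ]] [-7.42021361  5.16093104 14.78801975]
[[-0.00293667 -0.04971456  0.26337046]] [-6.87342303  5.0572113  14.45700616]
pad 10 [ 0.0046 -0.0455  0.088 ] [ 0.0152 -0.0359  0.0918]
sh [[-0.0258, -0.0611, 0.1207], [0.0396, 0.0813, 0.1249]]
pad w 1537 [-0.0154 -0.053   0.08  ] [ 0.0153 -0.0313  0.1132]
-12 143 [0.0834 0.0847 0.086 ]
-9 95 [0.0842 0.0854 0.0866]
-6 135 [0.0844 0.0867 0.0879]
-3 152 [0.0853 0.0875 0.0887]
0 153 [0.0855 0.0883 0.0898]
3 154 [0.0859 0.0892 0.0905]
6 215 [0.0869 0.0905 0.0918]
9 188 [0.0874 0.0909 0.0922]
12 191 [0.0884 0.0915 0.0925]
15 77 [0.0884 0.0907 0.0922]
```

View pics/side6.png

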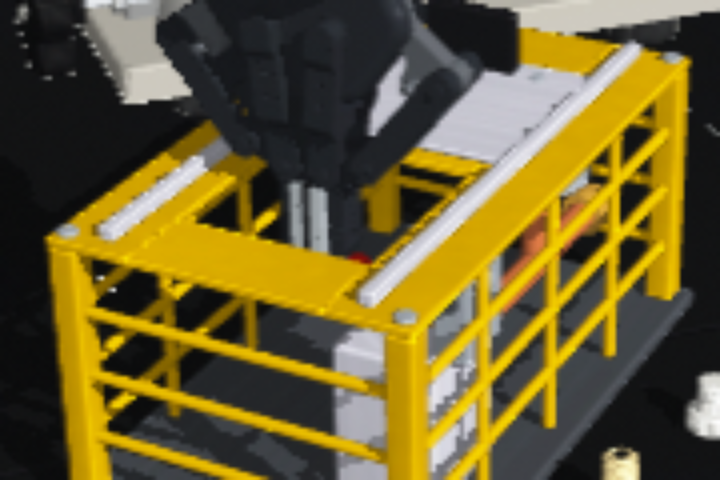

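View pics/wrist6.png

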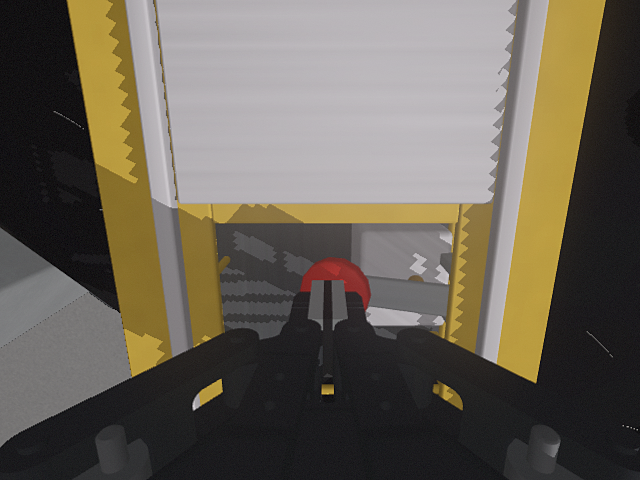

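Run:
```python
from plant import get_obs, finish_job
from h import *
c=load("wrist6.npz"); print(own(ray_plane(c,[(260,203),(400,203)],.1235)).round(4))
o=get_obs(); print(o["clock"],own(o["eef_pos"]),o["ft_force"])
print(finish_job())
```

```text
[[-2.370e-02 -1.000e-04  1.235e-01]
 [ 1.960e-02 -2.000e-04  1.235e-01]]
7.7 [[-0.00292861 -0.04970929  0.26339374]] [-7.42816052  6.404881   14.40399681]
the job is handed in; nothing more can be done
None
```

I pushed the shutter open with the closed fingertips on the near face of its black tab. Then I pressed the red pad down through the window and handed the job in at 7.7 s, still holding it. `finish_job` gives no verdict, so the results below come from my own measurements.

- **Shutter:** The push force rose to about 15 N as the shutter met its stop. The near edge measured own y ≈ −2 to −3 mm in the top and side views, against −3 mm for fully open. The last wrist view gave about 0 mm. That camera reads 2–3 mm further toward own +y than the top view, so the difference is within its error.
- **Lever:** The pad slope measured about 0.29, with the top face at about 90 mm, which fits the lever being fully down. The upward force on the tool rose sharply at the end to about 14.5 N and held steady, which also points to the stop.
- **Guard and loose things:** I saw no contact with the guard. The fingers are within about 14 mm of centre at plate height, in a window that opens 40 mm each way. The loose things were never approached, but I did not re-measure their positions at the end.

One check gave nothing useful: in the last side view the shutter edge could not be measured because the gripper hid it.

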